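Snap the grease coupler onto the press bearing's tilted nipple and hold it down

TASK

The bearing block of the etching press needs greasing: pick up the hand coupler standing on the table and press it squarely onto the block's tilted nipple until it snaps on. Then push it on further, so that the sprung brass collar at the foot of the nipple is pressed well down, and keep it down for at least three seconds. Finish still gripping the coupler and holding it there against the spring; leave the other things on the table alone.

Things in the scene. Friction and masses are not known exactly. Their poses are not given: they have to be found in the camera images.
- coupler_centre (a point): Centre (half-way up, on the axis) of the loose round steel hand coupler, at first upright on the table, open mouth down. 97 mm tall: lower body 40 mm diameter, 52 mm tall; above it a ribbed round grip 26 mm diameter, 45 mm tall; a flat shoulder between. This point is 48.5 mm above the mouth, 3.5 mm below the shoulder. About 0.25 kg. z runs from mouth to grip; its turn about z does not matter.
- coupler_mouth (a point): Centre of the coupler's open mouth (its lower end face), on the axis; z from mouth to grip. The bore opens with a cone, 28 mm wide at the mouth and narrowing to 17 mm at a lip 10 to 13 mm deep; behind the lip the bore is 24 mm wide and ends 48 mm from the mouth.
- bearing_block: Fixed grey bearing block (half-round housing of 32 mm radius, short shaft through it along y) on a wooden base 180 (x) x 100 (y) x 12 mm. Origin: centre of the base's underside, z up. About 84 mm high without the nipple, which sticks out of the housing's top, leaning 30 degrees from vertical toward the block's -x.
- nipple: The nipple, fixed to the block. Origin: centre of the face of the round grey boss from which it rises; z axis: along the nipple, outward and up, 30 degrees from vertical. A steel pin, 14 mm diameter, with a round tip at z = 49 mm. Round its foot sits the brass collar, its top face at z = 15 mm when free and 6 mm when right down.
- collar (a joint): How far the brass collar (39 mm diameter, 6 mm thick, round the foot of the nipple) is pressed down along the nipple, in m: 0 free, 0.009 at its stop. Its spring pushes back with 4 N at the start and 9.5 N at the stop. The coupler's mouth face presses it.
- eraser_centre (a point): Bystander: small eraser, 46 x 21 x 12 mm; its centre. Leave it alone.
- tube_centre (a point): Bystander: paint tube lying on the thin brown board (6 mm), 127 x 36 x 23 mm; its centre. Leave it alone.
- nipple_buttons (a point): Point on the nipple's axis 35 mm above its boss face; same axes as the nipple. Here two spring buttons stick out 4 mm from the pin's sides (along y). Pushing the coupler on, its cone presses them in with about 5 to 20 N in all; they snap out behind its lip when the mouth is about 18 mm from the boss face, 3 mm before it meets the collar.
- type_centre (a point): Bystander: small wooden printing-type block, 40 x 27 x 27 mm; its centre. Leave it alone.
Mind the look-alikes: they are no part of the job. There is more than one size of the bearing_block; the one meant has the size given above.

How it is judged:
By the outcome, as a careful person would: the job done as asked, in the order asked, and still so for the second after the job is handed in, while the arm keeps its last pose, push and grip.
It also fails if it takes over 48 s, if anything falls off the work surface, if the arm or the gripper's body presses on something with over 40 N, if the wrist force passes 120 N, or if a joint passes its speed limit or range.

ROBOT

A 6-joint arm with a two-finger parallel gripper is mounted at the origin on a cart in front of the work surface, level with it; the furniture and walls round the work are solid. World frame = base frame: x ahead of the robot, y to its left, z up, the work surface at z = 0. Lengths are in m, angles in degrees, forces in N, time in s.
With the tool pointing down it reaches from about 0.25 to 0.725 m from the base axis. Payload 9.7 kg.
Tool frame: the origin (TCP) lies midway between the tips of the shut fingers; the grasp point (between the pads) lies 19 mm behind it; z points along the fingers, y is the line along which they close (so a half turn about z gives the same grasp; the last joint's range is limited). The gripper opens to 85 mm and grips with 20 to 120 N. Pads are 22 mm wide; open, the fingers measure 114 mm over their backs; the gripper's body (76 mm by 85 mm) begins 54 mm behind the grasp point. The pads swing forward as they close: fully open they stand 13 mm farther back than shut.
Start: joints at [-75.688, 4.979, 10.078, 95.1, 0, 90], TCP at [0.136, -0.533, 0.231] pointing down, gripper open.
Joint ranges: [-179.16, 179.16], [-48.56, 103.87], [-65.8, 70.77], [-126.05, 130.52], [-82.76, 87.17], [-180, 180]. Speed limits (degrees/s): [127.2, 127.2, 147.25, 180, 180, 180].

INTERFACE

Orientations are given as [roll, pitch, yaw] about the fixed x, y, z axes, in that order (R = Rz(yaw) Ry(pitch) Rx(roll)).
In Python, from workcell import bot gives the robot as it stands.
- The arm moves only by the shell command python3 -m crank 'ROWS' [FORCE]. ROWS is JSON, a list of rows, each an object with "gripper": the finger opening in mm, from 0 to 85.4; "travel": the shift along the tool's x, y, z in mm, a list of three; "twist": the turn, a rotation vector about the tool's x, y, z in rad, a list of three. In form: [{"gripper": gripper, "travel": [tx, ty, tz], "twist": [rx, ry, rz]}, ...]. A call has 1 to 12 rows; each row shifts and turns the commanded pose from where the row before left it, along the tool's axes as they then stand; what a row does not reach is not made up. A row lasts 1/8 s, in which the tool goes at most 62.5 mm and 10.7 degrees, less where a joint would pass 70% of its speed; a pose out of reach is approached as far as the arm can. A call is refused whole if a number of a shift passes 62.5 or a number of a turn 0.188, either way. A call with a gripper value outside its range is refused whole. The fingers move at their own pace and stop on an object; FORCE is the grip in N (left out, the last holds). Time passes only in rows, so rows that do not move let the fingers close. It gives the time, the measured TCP pose, the force, the opening and the grip force at its end, in the units of the state.
- bot.get_obs(): the state, without advancing time (a new reading comes with each control period).
- bot.camera(name): name is "scene" or "top" or "wrist"; returns the picture (420x560x3 uint8, red, green, blue); there is no depth.
- bot.calibration(name): a dict with "vfov" (degrees; the focal length in pixels is half the picture's height over the tangent of half this angle, whatever the lens; pixels are square), "cx", "cy" (the principal point, pixels), "k1" (the pictures are not rectified: a ray, as slopes to the right and down, at radius r is drawn at 1 + k1 r^2 times it, then the intrinsics apply), "camera_from_world" (4x4, takes a point from world to camera coordinates). Camera axes: x right, y down, z forward; pixel columns grow to the right and rows downward; lengths in m; the calibration is good to about 2 mm. A picture is of the moment at which its call begins: read the wrist's pose just before it. calibration takes no time and is no camera call; for the wrist camera it gives the pose at the moment of the call.
- bot.job_done(): hands the job in; it is judged then, once.
The state is a dict: "time": time; "q": joint angles; "qd": joint speeds; "joint_efforts": joint torques, N m; "ee_pos": TCP position; "tcp_rot": TCP orientation; "wrist_force": force on the tool from outside, world axes, zero at the start; "torque": the same for the moment, N m; "opening": finger opening in m; "grasp_force": force on a finger pad.
Only numpy, scipy, OpenCV 4.12 (cv2) and the standard library are available. Lean on these libraries where they do the work, as an engineer would, in place of code of your own. Each camera call takes 0.05 s, during which the arm holds its last target. There are 200 camera calls.

## Working session

There is one attempt and no reset: what is moved stays moved. The work goes in short steps, Python scripts to look and compute and a shell command to move; the robot and the scene stay as the last step left them, time stands still between calls to the robot, and variables do not carry over. Pictures are saved under pics/ and viewed, at most 10 in all, crops included, and the job is handed in when it is done.

```bash
mkdir -p pics; ls; python3 - <<'E'
from workcell import bot
import cv2,json
print(bot.get_obs())
for n in ("scene","top"):
    cv2.imwrite(f"pics/{n}0.png",bot.camera(n)[:,:,::-1]); print(n,bot.calibration(n))
E
```

```text
pics
{'time': 0.0, 'q': array([-7.56863724e+01,  5.01145512e+00,  1.00351216e+01,  9.51011138e+01,
       -6.80508690e-04,  9.00026471e+01]), 'qd': array([ 0.06741726,  0.03142383,  0.01326887,  0.06787861, -0.16260607,
       -0.03875867]), 'joint_efforts': array([-3.35639408e-03, -5.20378554e+01,  4.64811409e+01,  1.57385337e-02,
       -2.25180415e-04,  4.07369976e-05]), 'ee_pos': array([ 0.13591445, -0.53269793,  0.23058566]), 'tcp_rot': array([-1.79922553e+02,  6.84086233e-04,  1.43109814e+01]), 'wrist_force': array([ 0.41175754,  0.45698276, -0.37472961]), 'torque': array([0.05021757, 0.08309763, 0.02823355]), 'grasp_force': 0.0, 'opening': 0.08543387238121133}
scene {'vfov': 45.810594737025674, 'cx': 278.9483453266288, 'cy': 208.25475831276566, 'k1': -0.10605406033583391, 'camera_from_world': array([[-0.05163443,  0.99864581,  0.00635845,  0.14532919],
       [ 0.72886939,  0.0420368 , -0.68336105, -0.29020029],
       [-0.68270294, -0.03065048, -0.73005291,  1.85005842],
       [ 0.        ,  0.        ,  0.        ,  1.        ]])}
top {'vfov': 49.42168506584647, 'cx': 286.46738946296443, 'cy': 203.71691741508263, 'k1': -0.10415490802469023, 'camera_from_world': array([[ 0.00349159, -0.99992737,  0.01153539, -0.14809352],
       [-0.98244787, -0.00558153, -0.18645382,  0.51896571],
       [ 0.18650466, -0.0106819 , -0.982396  ,  1.01113868],
       [ 0.        ,  0.        ,  0.        ,  1.        ]])}
```

View pics/scene0.png

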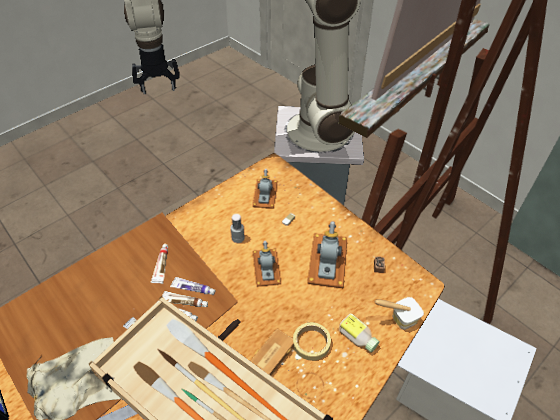

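View pics/top0.png

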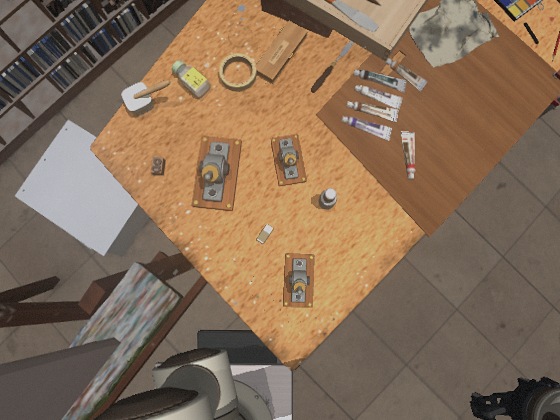

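The top view shows three look-alike blocks, at px (217,173), (289,160) and (299,280). The coupler is at (328,198), and in the scene view at (237,228). I'll measure the base sizes next.

```bash
cat > h.py <<'E'
import numpy as np,cv2
from workcell import bot
def cal(n,C=None):
    c=C or bot.calibration(n); f=210/np.tan(np.radians(c["vfov"]/2))
    return np.array([[f,0,c["cx"]],[0,f,c["cy"]],[0,0,1]]),np.array([c["k1"],0,0,0.]),np.array(c["camera_from_world"])
def ray(n,px,C=None):
    K,d,T=cal(n,C)
    # exact inverse of the distortion
    u=(np.array(px,float)-K[:2,2])/K[0,0]; x=u.copy()
    for _ in range(30): x=u/(1+d[0]*(x@x))
    R=T[:3,:3]; o=-R.T@T[:3,3]; v=R.T@np.array([*x,1]); return o,v/np.linalg.norm(v)
def onz(n,px,z,C=None):
    o,v=ray(n,px,C); return o+v*(z-o[2])/v[2]
def tri(obs):
    A=np.zeros((3,3));b=np.zeros(3)
    for o,v in obs: P=np.eye(3)-np.outer(v,v);A+=P;b+=P@o
    p=np.linalg.solve(A,b); return p,[np.linalg.norm((np.eye(3)-np.outer(v,v))@(p-o)) for o,v in obs]
def proj(n,P,C=None):
    K,d,T=cal(n,C); return cv2.projectPoints(np.array(P,float).reshape(-1,3),cv2.Rodrigues(T[:3,:3])[0],T[:3,3],K,d)[0].reshape(-1,2)
E
python3 - <<'E'
from h import *
B={"big":[(203,136),(242,139),(235,210),(193,206)],"s1":[(272,137),(299,134),(305,182),(279,186)],"s2":[(285,254),(314,254),(313,306),(284,306)]}
for k,c in B.items():
    P=np.array([onz("top",p,.012) for p in c]); print(k,P.mean(0).round(3),[np.linalg.norm(P[i]-P[(i+1)%4]).round(3) for i in range(4)], np.degrees(np.arctan2(*(P[0]+P[1]-P[2]-P[3])[1::-1])).round(1))
print("coupler top",onz("top",(329,192),.097),"base scene",onz("scene",(237,239),0))
print(tri([ray("top",(329,192)),ray("scene",(236.5,217))]))
import cv2
t=bot.camera("top")[:,:,::-1];s=bot.camera("scene")[:,:,::-1]
a=cv2.resize(t[125:220,180:350],(800,447),interpolation=2);b=cv2.resize(s[165:290,215:355],(800,714),interpolation=2)
cv2.imwrite("pics/a.png",a);cv2.imwrite("pics/b.png",cv2.resize(b,(660,589)))
E
```

```text
big [0.604 0.021 0.012] [np.float64(0.098), np.float64(0.179), np.float64(0.102), np.float64(0.178)] -4.8
s1 [ 0.637 -0.151  0.012] [np.float64(0.068), np.float64(0.124), np.float64(0.064), np.float64(0.126)] 7.5
s2 [ 0.346 -0.176  0.012] [np.float64(0.069), np.float64(0.121), np.float64(0.067), np.float64(0.121)] -1.1
coupler top [ 0.53784217 -0.24015441  0.097     ] base scene [ 0.53878759 -0.2437179   0.        ]
(array([ 0.53771399, -0.23995249,  0.09754495]), [np.float64(0.00014331460680143532), np.float64(0.0001433146068015012)])
```

View pics/a.png

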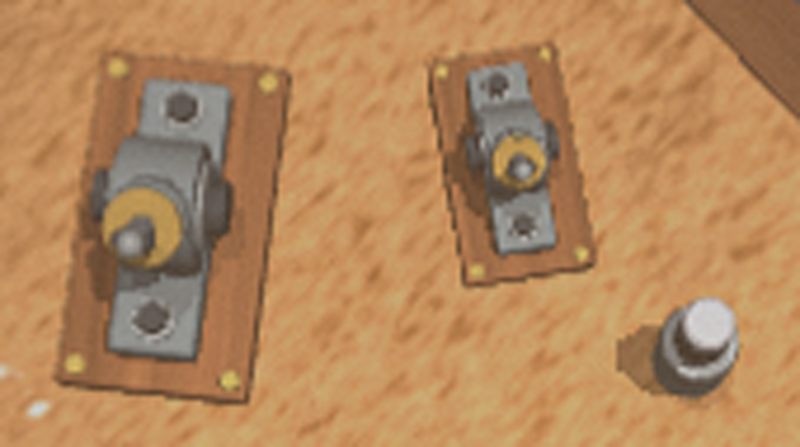

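View pics/b.png

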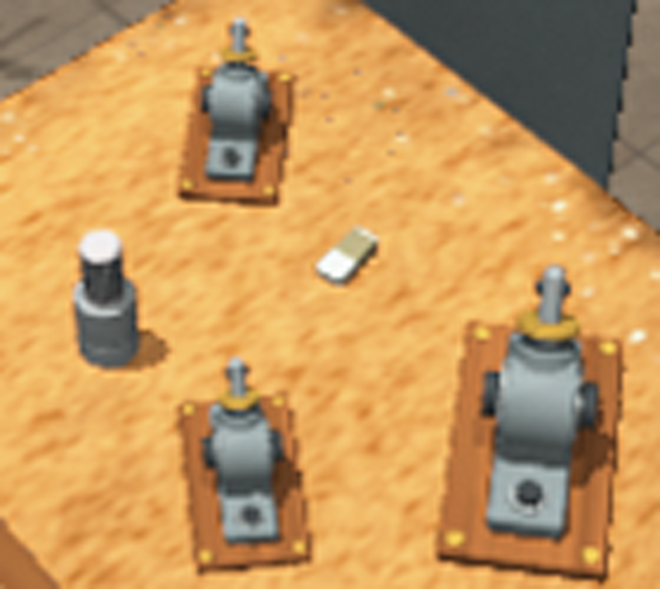

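The big block at (217,173) has a 180x100 base, so it is the one meant; the other two are about 125x68. The nipple leans toward the robot, at block yaw about -5°. The coupler is the only upright cylinder, at (0.538,-0.240) with a measured top height of 97.5 mm. Next I move above it.

```bash
python3 -m crank '[{"gripper":85,"travel":[46,-18.5,0],"twist":[0,0,0]},{"gripper":85,"travel":[46,-18.5,0],"twist":[0,0,0]},{"gripper":85,"travel":[46,-18.5,0],"twist":[0,0,0]},{"gripper":85,"travel":[46,-18.5,0],"twist":[0,0,0]},{"gripper":85,"travel":[46,-18.5,0],"twist":[0,0,0]},{"gripper":85,"travel":[46,-18.5,0],"twist":[0,0,0]},{"gripper":85,"travel":[46,-18.5,0],"twist":[0,0,0]},{"gripper":85,"travel":[46,-18.5,0],"twist":[0,0,0]},{"gripper":85,"travel":[46,-18.5,0],"twist":[0,0,0]},{"gripper":85,"travel":[48,-18.5,0],"twist":[0,0,0]},{"gripper":85,"travel":[0,0,0],"twist":[0,0,0.167]},{"gripper":85,"travel":[0,0,0],"twist":[0,0,0.167]}]' 40
python3 -m crank '[{"gripper":85,"travel":[0,0,0],"twist":[0,0,0]},{"gripper":85,"travel":[0,0,0],"twist":[0,0,0]}]'
python3 - <<'E'
from h import *
print(bot.get_obs()); c=bot.calibration("wrist"); im=bot.camera("wrist"); print(c)
cv2.imwrite("pics/w1.png",im[:,:,::-1])
print(proj("wrist",[[.538,-.24,.097],[.538,-.24,0]],c))
print("tip",tri([ray("top",(208.3,176.4)),ray("scene",(332.5,223.4))]))
E
```

```text
time: 1.7
ee_pos: [0.5384, -0.2387, 0.2307]
tcp_rot: [-180.0, 0.1, -5.1]
wrist_force: [-0.6, 0.3, 0.2]
opening: 0.0851
grasp_force: 0.0
time: 1.95
ee_pos: [0.5378, -0.2396, 0.2312]
tcp_rot: [-180.0, 0.0, -4.6]
wrist_force: [-0.3, 1.0, 0.1]
opening: 0.0849
grasp_force: 0.0
{'time': 1.95, 'q': array([-2.40110473e+01,  1.04400103e+01,  1.61312860e+01,  9.57001470e+01,
        1.09497097e-03,  1.60614984e+02]), 'qd': array([-0.11304563, -0.12770101, -0.02578666,  0.03146602, -0.01038916,
        0.61631665]), 'joint_efforts': array([ 1.78511431e-01, -5.77653301e+01,  4.63777256e+01, -2.84359296e-03,
        4.96017106e-03,  6.13456964e-02]), 'ee_pos': array([ 0.53777929, -0.23955306,  0.23121585]), 'tcp_rot': array([-1.79996023e+02,  8.00498333e-03, -4.62603107e+00]), 'wrist_force': array([-0.34846908,  0.98372115,  0.11254674]), 'torque': array([-0.04197238,  0.06072789, -0.02100246]), 'grasp_force': 0.0, 'opening': 0.08488487605185187}
{'vfov': 61.18513758236805, 'cx': 281.311089267953, 'cy': 207.70846979234898, 'k1': -0.051052849025896796, 'camera_from_world': array([[-7.94337447e-02, -9.96839685e-01, -9.60615883e-04,
        -1.95568286e-01],
       [-9.52987468e-01,  7.56566051e-02,  2.93412618e-01,
         4.92827457e-01],
       [-2.92412665e-01,  2.42223179e-02, -9.55985414e-01,
         5.42756418e-01],
       [ 0.00000000e+00,  0.00000000e+00,  0.00000000e+00,
         1.00000000e+00]])}
[[282.35683228 195.85293277]
 [282.18816858 172.1370857 ]]
tip (array([0.56643835, 0.02928747, 0.11956932]), [np.float64(0.002276361386207221), np.float64(0.0022763613862071866)])
```

View pics/w1.png

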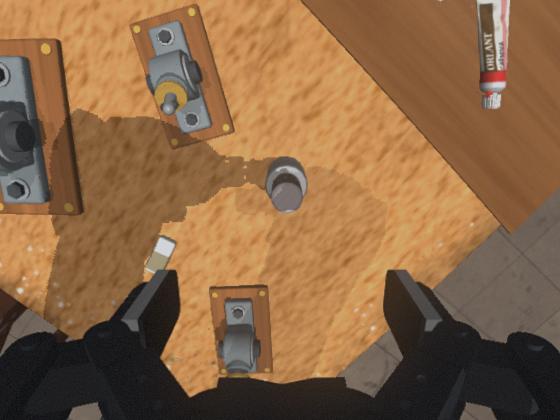

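The wrist view shows the coupler at (286,172–195), about 4 px right of its predicted place. That puts it roughly 2.5 mm further toward -y. I'll correct for that, descend and grip.

```bash
python3 -m crank '[{"gripper":85,"travel":[0,2.5,40],"twist":[0,0,0]},{"gripper":85,"travel":[0,0,45],"twist":[0,0,0]},{"gripper":85,"travel":[0,0,45],"twist":[0,0,0]},{"gripper":85,"travel":[0,0,46],"twist":[0,0,0]},{"gripper":85,"travel":[0,0,0],"twist":[0,0,0]},{"gripper":40,"travel":[0,0,0],"twist":[0,0,0]},{"gripper":15,"travel":[0,0,0],"twist":[0,0,0]},{"gripper":15,"travel":[0,0,0],"twist":[0,0,0]},{"gripper":15,"travel":[0,0,0],"twist":[0,0,0]},{"gripper":15,"travel":[0,0,0],"twist":[0,0,0]},{"gripper":15,"travel":[0,0,0],"twist":[0,0,0]},{"gripper":15,"travel":[0,0,0],"twist":[0,0,0]}]' 100
python3 - <<'E'
from h import *
c=bot.calibration("wrist"); im=bot.camera("wrist")
cv2.imwrite("pics/w2.png",im[:,:,::-1])
E
```

```text
time: 3.5
ee_pos: [0.5384, -0.2424, 0.0569]
tcp_rot: [179.9, -0.1, -4.8]
wrist_force: [-1.0, -1.1, 6.1]
opening: 0.0242
grasp_force: 97.4
```

View pics/w2.png

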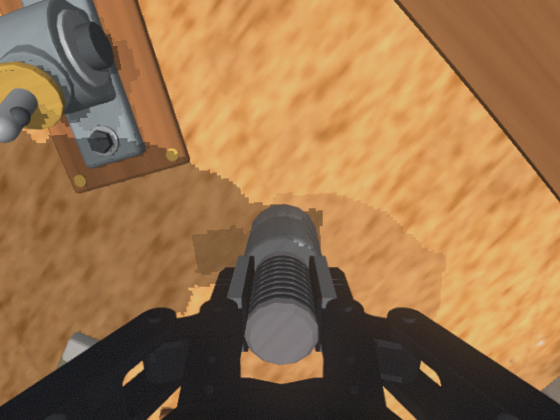

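The coupler is gripped, with its ribbed grip between the pads and its top disc at (282,333). Next I lift and move to a viewing pose near the block.

```bash
python3 -m crank '[{"gripper":15,"travel":[0,0,-30],"twist":[0,0,0]},{"gripper":15,"travel":[0,0,-55],"twist":[0,0,0]},{"gripper":15,"travel":[0,0,-60],"twist":[0,0,0]},{"gripper":15,"travel":[0,0,-55],"twist":[0,0,0]},{"gripper":15,"travel":[-18.4,-44,0],"twist":[0,0,0]},{"gripper":15,"travel":[-18.4,-44,0],"twist":[0,0,0]},{"gripper":15,"travel":[-18.4,-44,0],"twist":[0,0,0]},{"gripper":15,"travel":[-18.4,-44,0],"twist":[0,0,0]},{"gripper":15,"travel":[-18.4,-44,0],"twist":[0,0,0]},{"gripper":15,"travel":[-18.4,-44,0],"twist":[0,0,0]},{"gripper":15,"travel":[0,0,0],"twist":[0,0,-0.175]},{"gripper":15,"travel":[0,0,0],"twist":[0,0,-0.175]}]'
python3 -m crank '[{"gripper":15,"travel":[0,0,0],"twist":[0,0,0]},{"gripper":15,"travel":[0,0,0],"twist":[0,0,0]}]'
python3 - <<'E'
from h import *
import pickle
o=bot.get_obs(); c=bot.calibration("wrist"); im=bot.camera("wrist"); print(o["q"].round(1))
cv2.imwrite("pics/w3.png",im[:,:,::-1]); pickle.dump((o,c),open("w3.pkl","wb"))
from scipy.spatial.transform import Rotation as Ro
R=Ro.from_euler("xyz",o["tcp_rot"],degrees=True).as_matrix()
print(proj("wrist",[o["ee_pos"]+R@[0,0,-d/1000] for d in (40,-57)],c))
a=cv2.resize(im[:,:,::-1],(800,600));cv2.imwrite("pics/w3b.png",a)
E
```

```text
time: 5.05
ee_pos: [0.4469, -0.0077, 0.256]
tcp_rot: [-178.5, -0.6, 18.4]
wrist_force: [-0.3, -1.4, -2.8]
opening: 0.0237
grasp_force: 98.9
time: 5.3
ee_pos: [0.4472, -0.0081, 0.2558]
tcp_rot: [-178.4, -0.5, 17.8]
wrist_force: [0.5, 0.4, -2.5]
opening: 0.0234
grasp_force: 98.9
[ -2.1  -8.4  -0.2  98.2   1.6 160.1]
[[281.56996467 330.51036988]
 [281.57053887 230.15119755]]
```

View pics/w3b.png

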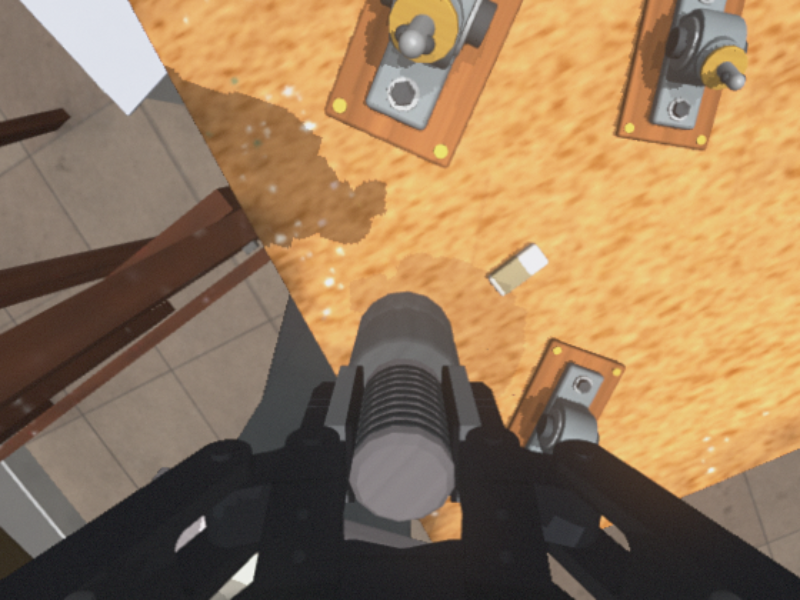

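The nipple tip shows at about px (288,29), and the coupler sits where expected in the grip, within 2 px. I'll take two shifted views of the nipple to triangulate it.

```bash
cat > shot.py <<'E'
from h import *
import pickle,sys
n=sys.argv[1]; o=bot.get_obs(); c=bot.calibration("wrist"); im=bot.camera("wrist")
pickle.dump((o,c,im),open(n+".pkl","wb")); print(proj("wrist",[[.566,.029,.12]],c), o["q"].round(1))
E
python3 -m crank '[{"gripper":15,"travel":[-22,25,0],"twist":[-0.028,-0.009,0]},{"gripper":15,"travel":[-23,25,0],"twist":[0,0,0]},{"gripper":15,"travel":[0,0,0],"twist":[0,0,0]},{"gripper":15,"travel":[0,0,0],"twist":[0,0,0]}]'
python3 shot.py A
python3 -m crank '[{"gripper":15,"travel":[0,-33,0],"twist":[0,0,0]},{"gripper":15,"travel":[0,-34,0],"twist":[0,0,0]},{"gripper":15,"travel":[0,-33,0],"twist":[0,0,0]},{"gripper":15,"travel":[0,0,0],"twist":[0,0,0]},{"gripper":15,"travel":[0,0,0],"twist":[0,0,0]}]'
python3 shot.py B
python3 - <<'E'
import pickle,cv2,numpy as np
from h import proj
L=[]
for n in "AB":
    o,c,im=pickle.load(open(n+".pkl","rb")); p=proj("wrist",[[.575,.029,.10]],c)[0].round().astype(int)
    x,y=max(p[0]-65,0),max(p[1]-75,0); print(n,x,y); L.append(cv2.resize(im[y:y+150,x:x+130],None,fx=3,fy=3,interpolation=2))
s=None
print([l.shape for l in L]); h=min(l.shape[0] for l in L)
cv2.imwrite("pics/AB.png",np.hstack([l[:h] for l in L])[:,:,::-1])
E
```

```text
time: 5.85
ee_pos: [0.4201, -0.0695, 0.2549]
tcp_rot: [180.0, -0.0, 17.9]
wrist_force: [0.0, -0.1, -2.7]
opening: 0.0243
grasp_force: 98.9
[[211.12018058 -40.05762272]] [ -9.4 -11.3  -2.8  98.4  -0.  152.7]
time: 6.52
ee_pos: [0.3892, 0.0258, 0.2547]
tcp_rot: [179.9, -0.0, 18.1]
wrist_force: [0.3, -0.4, -2.6]
opening: 0.0241
grasp_force: 99.4
[[356.85188217 -39.75433152]] [ 3.800e+00 -1.610e+01 -6.700e+00  9.930e+01 -1.000e-01  1.658e+02]
A 154 0
B 291 0
[(450, 390, 3), (450, 390, 3)]
```

View pics/AB.png

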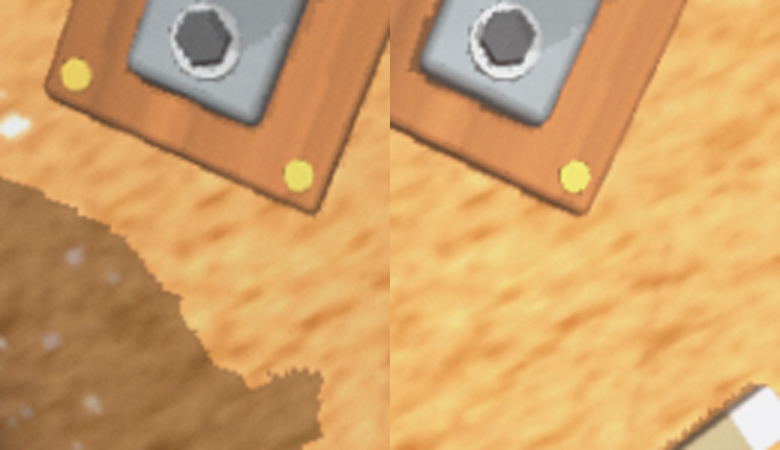

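I backed off the wrong way: both views show only the block's foot. I'll move forward 100 mm and repeat.

```bash
python3 -m crank '[{"gripper":15,"travel":[33,0,0],"twist":[0,0,0]},{"gripper":15,"travel":[34,0,0],"twist":[0,0,0]},{"gripper":15,"travel":[33,0,0],"twist":[0,0,0]},{"gripper":15,"travel":[0,0,0],"twist":[0,0,0]},{"gripper":15,"travel":[0,0,0],"twist":[0,0,0]}]'
python3 shot.py B
python3 -m crank '[{"gripper":15,"travel":[0,33,0],"twist":[0,0,0]},{"gripper":15,"travel":[0,34,0],"twist":[0,0,0]},{"gripper":15,"travel":[0,33,0],"twist":[0,0,0]},{"gripper":15,"travel":[0,0,0],"twist":[0,0,0]},{"gripper":15,"travel":[0,0,0],"twist":[0,0,0]}]'
python3 shot.py A
python3 - <<'E'
import pickle,cv2,numpy as np
from h import proj
L=[]
for n in "AB":
    o,c,im=pickle.load(open(n+".pkl","rb")); p=proj("wrist",[[.575,.029,.10]],c)[0].round().astype(int)
    x,y=max(p[0]-65,0),max(p[1]-75,0); print(n,x,y,p); L.append(cv2.resize(im[y:y+150,x:x+130],(390,450),interpolation=2))
cv2.imwrite("pics/AB2.png",np.hstack(L)[:,:,::-1])
E
```

```text
time: 7.2
ee_pos: [0.4839, 0.0559, 0.2545]
tcp_rot: [180.0, 0.0, 18.0]
wrist_force: [0.7, 0.2, -2.5]
opening: 0.0238
grasp_force: 99.4
[[348.94630886 107.12791067]] [ 6.600e+00 -3.000e+00  4.600e+00  9.760e+01 -1.000e-01  1.686e+02]
time: 7.88
ee_pos: [0.5145, -0.0387, 0.2553]
tcp_rot: [180.0, -0.1, 18.0]
wrist_force: [0.0, 0.2, -2.7]
opening: 0.0244
grasp_force: 99.3
[[217.55489845 107.09936291]] [ -4.3   0.8   8.4  97.5  -0.  157.7]
A 160 21 [225  96]
B 283 21 [348  96]
```

View pics/AB2.png

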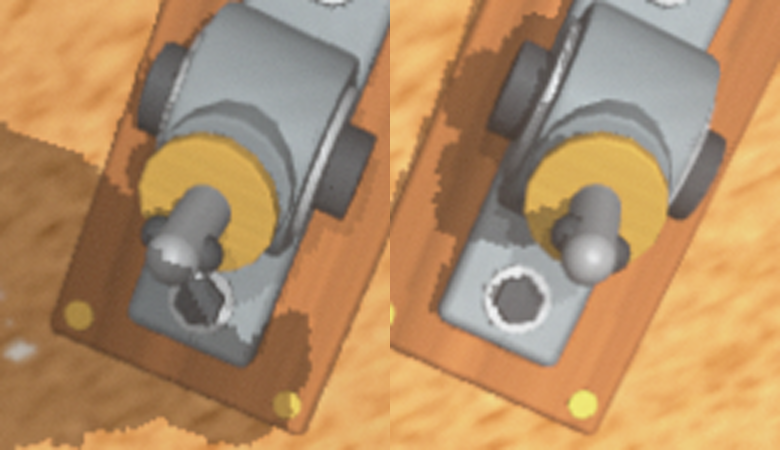

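In both views the nipple is clear. The tip ball is at A(217.3,106.3) and B(349.7,107), and the collar disc centre at A(229.3,88.3) and B(351.8,87.3). I'll solve for the nipple pose from these.

```bash
cat > fit.py <<'E'
from h import *
import pickle
from scipy.optimize import least_squares
from scipy.spatial.transform import Rotation as Ro
C={n:pickle.load(open(n+".pkl","rb"))[1] for n in "AB"}
obs=[("A",42,(217.3,106.3)),("B",42,(349.7,107)),("A",15,(229.3,88.3)),("B",15,(351.8,87.3))]
for z in (42,15): print(z,tri([ray("wrist",p,C[n]) for n,zz,p in obs if zz==z]))
for a,b,n in (((52,330),(302,433),"A"),):
    P=[onz("wrist",(160+u/3,21+v/3),.012,C["A"]) for u,v in (a,b)]; d=P[1]-P[0]; print(P,np.linalg.norm(d),"yaw",np.degrees(np.arctan2(d[0],-d[1])))
def ax(yaw): y=np.radians(yaw); return np.array([-.5*np.cos(y),-.5*np.sin(y),np.sqrt(.75)])
f=lambda s,yaw:np.concatenate([(proj("wrist",[s+z/1000*ax(yaw)],C[n])[0]-p) for n,z,p in obs])
for yaw in (-4.8,-3.5,-6):
    r=least_squares(f,[.59,.03,.08],args=(yaw,)); print(yaw,r.x.round(4),r.fun.round(1)," tip",(r.x+.049*ax(yaw)).round(4))
    print([proj(n,[r.x+.042*ax(yaw)]).round(1) for n in ("top","scene")])
E
python3 fit.py
```

```text
42 (array([0.56641954, 0.02894008, 0.12204461]), [np.float64(0.00024225440100968614), np.float64(0.0002422544010096455)])
15 (array([0.58187007, 0.02782316, 0.09563653]), [np.float64(0.00039354307839452654), np.float64(0.00039354307839453196)])
[array([0.52109086, 0.08091679, 0.012     ]), array([ 0.51304402, -0.01525734,  0.012     ])] 0.09651017447982749 yaw -4.782765223838708
-4.8 [0.5882 0.0272 0.0851] [ 0.4 -0.8  0.3 -1.5 -0.8  0.8  0.1  1.8]  tip [0.5638 0.0292 0.1276]
[array([[207.3, 175.8]]), array([[331.6, 223.2]])]
-3.5 [0.5883 0.0275 0.0851] [ 0.6 -0.8  0.5 -1.4 -1.   0.7 -0.1  1.7]  tip [0.5638 0.029  0.1276]
[array([[207.3, 175.8]]), array([[331.6, 223.2]])]
-6 [0.5882 0.0269 0.0851] [ 0.3 -0.9  0.1 -1.6 -0.7  0.8  0.2  1.9]  tip [0.5638 0.0295 0.1276]
[array([[207.2, 175.8]]), array([[331.7, 223.3]])]
```

```bash
cat > plan.py <<'E'
from fit import *
import sys
P0=np.array([.5882,.0272,.0851]); n=ax(-4.8)
def report(o,mouth=.057,zt=.074,off=(0,0)):
    R=Ro.from_euler("xyz",o["tcp_rot"],degrees=True).as_matrix()
    rv,_=Ro.align_vectors([R.T@-n],[[0,0,1]])
    w=rv.as_rotvec(); R2=R@rv.as_matrix()
    m=o["ee_pos"]+R@[off[0],off[1],mouth]
    q=m-P0; print("mouth along",1e3*(q@n).round(4),"lateral in tool mm",(1e3*R.T@(q-(q@n)*n)).round(1))
    tgt=P0+n*zt-R2@[off[0],off[1],mouth]; d=tgt-o["ee_pos"]
    print("twist",w.round(3),"then travel in new tool",(1e3*R2.T@d).round(1),"or in current tool",(1e3*R.T@d).round(1))
E
python3 - <<'E'
from plan import *
o,c,im=pickle.load(open("A.pkl","rb"))
report(bot.get_obs())
R=Ro.from_euler("xyz",o["tcp_rot"],degrees=True).as_matrix()
t=np.linspace(0,2*np.pi,73)
for z,r in ((57,20),(5,20),(5,13),(-40,13)):
    p=proj("wrist",[o["ee_pos"]+R@[r/1e3*np.cos(a),r/1e3*np.sin(a),z/1e3] for a in t],c); print(z,r,p.min(0).round(1),p.max(0).round(1))
g=im.mean(2); print("col282 rows190-225",g[190:226,280:285].mean(1).round().astype(int)); print("rows 290-370",g[290:372:2,280:285].mean(1).round().astype(int))
print("row230 cols",g[228:232,235:330].mean(0).round().astype(int))
E
```

```text
42 (array([0.56641954, 0.02894008, 0.12204461]), [np.float64(0.00024225440100968614), np.float64(0.0002422544010096455)])
15 (array([0.58187007, 0.02782316, 0.09563653]), [np.float64(0.00039354307839452654), np.float64(0.00039354307839453196)])
[array([0.52109086, 0.08091679, 0.012     ]), array([ 0.51304402, -0.01525734,  0.012     ])] 0.09651017447982749 yaw -4.782765223838708
-4.8 [0.5882 0.0272 0.0851] [ 0.4 -0.8  0.3 -1.5 -0.8  0.8  0.1  1.8]  tip [0.5638 0.0292 0.1276]
[array([[207.3, 175.8]]), array([[331.6, 223.2]])]
-3.5 [0.5883 0.0275 0.0851] [ 0.6 -0.8  0.5 -1.4 -1.   0.7 -0.1  1.7]  tip [0.5638 0.029  0.1276]
[array([[207.3, 175.8]]), array([[331.6, 223.2]])]
-6 [0.5882 0.0269 0.0851] [ 0.3 -0.9  0.1 -1.6 -0.7  0.8  0.2  1.9]  tip [0.5638 0.0295 0.1276]
[array([[207.2, 175.8]]), array([[331.7, 223.3]])]
mouth along 131.89999999999998 lateral in tool mm [-29.4  65.2   1.1]
twist [-0.202  0.482  0.   ] then travel in new tool [  3.5 -76.1  50.3] or in current tool [ 29.9 -65.   56.7]
57 20 [248.3 198. ] [314.9 260.5]
5 20 [238.2 229.3] [324.9 307.6]
5 13 [253.4 243.9] [309.8 294.8]
-40 13 [243.5 297.2] [319.7 361.5]
col282 rows190-225 [156 155 155 157 157 155 152 147 142 138 138 142 145 144 110  89  88  88
  89  88  87  89  89  90  91  89  86  83  83  84  84  84  84  85  85  85]
rows 290-370 [ 53  87  52  54  86  93  97 122 123 122 123 128 129 130 130 128 128 127
 124 126 128 128 130 130 130 130 130 128 129 127 129 129 130 129 129 130
 131 135 145 147 158]
row230 cols [168 168 167 167 166 164 164 165 166 168 171 171 170 162 154 134  92  82
  82  82  80  82  81  81  82  82  82  83  83  84  83  85  85  83  84  84
  85  84  84  84  83  84  82  84  85  86  83  86  86  85  84  82  83  82
  82  82  82  85  85  84  86  84  85  85  83  83  83  82  82  80  81  82
  80  81  80  80  82  82  82  81 110 180 226 225 224 224 224 226 225 225
 221 209 195 184 171]
```

```bash
sed -i 's/^for z in (42.*$//; s/^print.*//; ' fit.py; python3 - <<'E'
s=open('fit.py').read(); i=s.index('for a,b,n'); j=s.index('def ax'); k=s.index('f=lambda'); open('fit.py','w').write(s[:i]+s[j:k])
E
python3 -m crank '[{"gripper":15,"travel":[0,0,0],"twist":[-0.067,0.161,0]},{"gripper":15,"travel":[0,0,0],"twist":[-0.067,0.161,0]},{"gripper":15,"travel":[0,0,0],"twist":[-0.068,0.160,0]},{"gripper":15,"travel":[1.8,-25.5,10],"twist":[0,0,0]},{"gripper":15,"travel":[1.8,-25.5,10],"twist":[0,0,0]},{"gripper":15,"travel":[1.9,-25.5,10],"twist":[0,0,0]},{"gripper":15,"travel":[0,0,0],"twist":[0,0,0]},{"gripper":15,"travel":[0,0,0],"twist":[0,0,0]}]'
python3 shot.py D; python3 - <<'E'
from plan import *
o=bot.get_obs(); print(o["q"].round(1)); report(o,zt=.055,off=(-.002,.0006))
im=pickle.load(open("D.pkl","rb"))[2]; t=bot.camera("top"); s=bot.camera("scene")
a=cv2.resize(im[60:300,130:430],(480,384),interpolation=2)
b=cv2.resize(t[140:215,180:255],(300,300),interpolation=2);c=cv2.resize(s[170:270,280:380],(300,300),interpolation=2)
out=np.zeros((600,800,3),np.uint8); out[:384,:480]=a; out[:300,490:790]=b; out[300:,490:790]=c
cv2.imwrite("pics/D.png",out[:,:,::-1])
E
```

```text
time: 8.93
ee_pos: [0.5145, 0.0346, 0.217]
tcp_rot: [167.4, -27.5, 21.2]
wrist_force: [-0.3, 0.4, -3.9]
opening: 0.0237
grasp_force: 99.8
[[281.59765408 210.32196612]] [  7.1 -30.2 -26.9  63.9  -5.9 167.5]
[  7.1 -30.2 -26.8  63.9  -5.9 167.5]
mouth along 94.3 lateral in tool mm [0.4 0.5 0. ]
twist [-0.    -0.001  0.   ] then travel in new tool [-0.3 -0.6 39.3] or in current tool [-0.3 -0.6 39.3]
```

View pics/D.png

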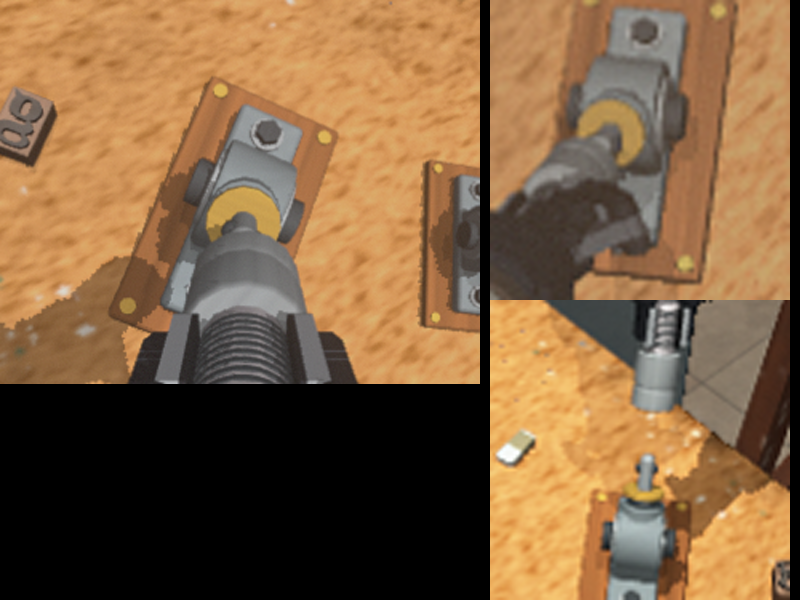

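```bash
python3 - <<'E'
from plan import *
o=bot.get_obs(); R=Ro.from_euler("xyz",o["tcp_rot"],degrees=True).as_matrix()
ax_=[o["ee_pos"]+R@[0,0,z/1e3] for z in (5,31,57)]
for k in ("scene","top"): print(k,"coupler axis",proj(k,ax_).round(1).tolist(),"nipple 42,15",proj(k,[P0+.042*n,P0+.015*n]).round(1).tolist())
s=bot.camera("scene").astype(int); t=bot.camera("top").astype(int)
for r in (190,194,198,202): print("scene",r,s[r,320:352].mean(1).astype(int).tolist())
for r in (219,221,223,226,229): print("scene nip",r,s[r,322:344].mean(1).astype(int).tolist())
E
```

```text
scene coupler axis [[335.8, 187.1], [334.8, 196.3], [333.8, 205.5]] nipple 42,15 [[331.6, 223.2], [330.6, 232.4]]
top coupler axis [[196.6, 188.9], [199.4, 185.1], [202.1, 181.5]] nipple 42,15 [[207.3, 175.8], [209.7, 172.6]]
scene 190 [148, 134, 120, 109, 90, 72, 63, 64, 80, 112, 135, 148, 160, 164, 163, 168, 167, 161, 157, 149, 140, 122, 96, 71, 65, 64, 109, 122, 118, 117, 117, 114]
scene 194 [124, 125, 122, 116, 121, 133, 140, 124, 111, 125, 141, 152, 159, 160, 162, 165, 160, 154, 148, 136, 124, 104, 76, 67, 66, 58, 92, 111, 115, 117, 118, 118]
scene 198 [142, 137, 146, 155, 157, 160, 166, 142, 113, 114, 119, 143, 154, 153, 155, 155, 147, 141, 131, 121, 104, 85, 71, 67, 60, 101, 115, 111, 106, 105, 108, 103]
scene 202 [157, 156, 147, 144, 147, 148, 134, 119, 129, 145, 155, 163, 166, 168, 173, 168, 163, 156, 147, 135, 112, 80, 67, 63, 101, 122, 123, 123, 122, 121, 119, 120]
scene nip 219 [138, 134, 139, 142, 145, 151, 157, 160, 158, 157, 160, 162, 162, 159, 158, 158, 164, 176, 175, 164, 153, 163]
scene nip 221 [129, 143, 154, 154, 152, 149, 144, 137, 145, 155, 165, 155, 140, 152, 159, 159, 159, 159, 151, 148, 160, 162]
scene nip 223 [153, 163, 166, 163, 158, 149, 133, 116, 144, 182, 205, 187, 141, 143, 149, 143, 149, 164, 175, 172, 174, 175]
scene nip 226 [158, 155, 154, 153, 153, 153, 107, 52, 122, 157, 156, 128, 85, 58, 160, 180, 186, 204, 198, 178, 172, 177]
scene nip 229 [162, 159, 163, 165, 158, 146, 141, 136, 145, 157, 152, 118, 128, 166, 173, 167, 121, 94, 101, 104, 102, 153]
```

Lateral alignment agrees across the wrist, scene and top views to about 2 mm, which is inside the cone's tolerance. Now I advance, watching the forces.

```bash
python3 -m crank '[{"gripper":15,"travel":[0,0,20],"twist":[0,0,0]},{"gripper":15,"travel":[0,0,20],"twist":[0,0,0]},{"gripper":15,"travel":[0,0,6],"twist":[0,0,0]},{"gripper":15,"travel":[0,0,3],"twist":[0,0,0]},{"gripper":15,"travel":[0,0,3],"twist":[0,0,0]},{"gripper":15,"travel":[0,0,0],"twist":[0,0,0]}]' 120
cat > st.py <<'E'
from plan import *
o=bot.get_obs(); R=Ro.from_euler("xyz",o["tcp_rot"],degrees=True).as_matrix()
report(o); print("F tool",(R.T@o["wrist_force"]).round(1),"T tool",(R.T@o["torque"]).round(2),o["opening"])
E
python3 st.py
python3 -m crank '[{"gripper":15,"travel":[0,0,2],"twist":[0,0,0]},{"gripper":15,"travel":[0,0,2],"twist":[0,0,0]},{"gripper":15,"travel":[0,0,1],"twist":[0,0,0]},{"gripper":15,"travel":[0,0,0],"twist":[0,0,0]}]'
python3 st.py
```

```text
time: 9.93
ee_pos: [0.5408, 0.0322, 0.172]
tcp_rot: [167.4, -27.5, 21.1]
wrist_force: [-0.8, -0.2, -2.3]
opening: 0.0238
grasp_force: 117.5
mouth along 42.1 lateral in tool mm [ 2.4 -0.1  0. ]
twist [-0. -0.  0.] then travel in new tool [ -2.4   0.1 -31.9] or in current tool [ -2.3   0.1 -31.9]
F tool [-1.8 -0.5  1.6] T tool [ 0.29 -0.79 -0.05] 0.023816068167939013
time: 10.42
ee_pos: [0.5432, 0.0319, 0.1671]
tcp_rot: [167.4, -27.4, 21.1]
wrist_force: [0.3, 0.2, -2.6]
opening: 0.0236
grasp_force: 117.5
mouth along 36.7 lateral in tool mm [ 2.  -0.2 -0. ]
twist [-0.  0.  0.] then travel in new tool [ -2.    0.2 -37.3] or in current tool [ -2.1   0.2 -37.3]
F tool [-0.9 -0.6  2.4] T tool [ 0.31 -0.71 -0.03] 0.023600619887357527
```

```bash
python3 -m crank '[{"gripper":15,"travel":[0,0,2],"twist":[0,0,0]},{"gripper":15,"travel":[0,0,2],"twist":[0,0,0]},{"gripper":15,"travel":[0,0,0],"twist":[0,0,0]}]'
python3 st.py
python3 -m crank '[{"gripper":15,"travel":[0,0,2],"twist":[0,0,0]},{"gripper":15,"travel":[0,0,2],"twist":[0,0,0]},{"gripper":15,"travel":[0,0,0],"twist":[0,0,0]}]'
python3 st.py
```

```text
time: 10.8
ee_pos: [0.5451, 0.0318, 0.1635]
tcp_rot: [167.4, -27.4, 21.1]
wrist_force: [0.4, -0.5, -3.7]
opening: 0.0239
grasp_force: 117.5
mouth along 32.5 lateral in tool mm [ 1.9 -0.2 -0. ]
twist [-0.  0.  0.] then travel in new tool [ -1.9   0.2 -41.5] or in current tool [ -2.    0.2 -41.5]
F tool [-1.5 -0.1  3.4] T tool [ 0.3  -0.75  0.01] 0.02387127869950675
time: 11.18
ee_pos: [0.5472, 0.0319, 0.1603]
tcp_rot: [167.4, -27.4, 21.1]
wrist_force: [-0.6, 2.8, -2.1]
opening: 0.0238
grasp_force: 117.4
mouth along 28.7 lateral in tool mm [ 2.3 -0.5  0. ]
twist [-0.001 -0.     0.   ] then travel in new tool [ -2.2   0.5 -45.3] or in current tool [ -2.2   0.4 -45.3]
F tool [-0.5 -3.3  1.5] T tool [ 0.96 -0.58  0.01] 0.023841248471412304
```

```bash
python3 -m crank '[{"gripper":15,"travel":[0,-0.8,1],"twist":[0,0,0]},{"gripper":15,"travel":[0,0,1],"twist":[0,0,0]},{"gripper":15,"travel":[0,0,0],"twist":[0,0,0]}]'
python3 st.py
python3 -m crank '[{"gripper":15,"travel":[0,0,2],"twist":[0,0,0]},{"gripper":15,"travel":[0,0,0],"twist":[0,0,0]}]'
python3 st.py
```

```text
time: 11.55
ee_pos: [0.548, 0.0321, 0.159]
tcp_rot: [167.4, -27.5, 21.1]
wrist_force: [-4.3, 1.0, 1.4]
opening: 0.0237
grasp_force: 117.4
mouth along 27.2 lateral in tool mm [ 2.4 -0.7  0. ]
twist [ 0. -0.  0.] then travel in new tool [ -2.4   0.7 -46.8] or in current tool [ -2.4   0.7 -46.8]
F tool [-2.5 -1.8 -3.4] T tool [ 0.46 -1.01 -0.04] 0.023674609933890874
time: 11.8
ee_pos: [0.549, 0.032, 0.1566]
tcp_rot: [167.4, -27.4, 21.1]
wrist_force: [0.1, 0.1, -2.5]
opening: 0.0237
grasp_force: 117.5
mouth along 24.6 lateral in tool mm [ 2.1 -0.8 -0. ]
twist [0. 0. 0.] then travel in new tool [ -2.1   0.8 -49.4] or in current tool [ -2.1   0.8 -49.4]
F tool [-1.  -0.5  2.2] T tool [ 0.32 -0.62  0.01] 0.023743833427579585
```

```bash
python3 -m crank '[{"gripper":15,"travel":[0,0,2],"twist":[0,0,0]},{"gripper":15,"travel":[0,0,2],"twist":[0,0,0]},{"gripper":15,"travel":[0,0,0],"twist":[0,0,0]}]'
python3 st.py
python3 -m crank '[{"gripper":15,"travel":[0,0,2],"twist":[0,0,0]},{"gripper":15,"travel":[0,0,2],"twist":[0,0,0]},{"gripper":15,"travel":[0,0,0],"twist":[0,0,0]}]'
python3 st.py
```

```text
time: 12.18
ee_pos: [0.5509, 0.0319, 0.1523]
tcp_rot: [167.4, -27.4, 21.1]
wrist_force: [2.5, -0.0, -7.6]
opening: 0.0236
grasp_force: 117.8
mouth along 20.0 lateral in tool mm [ 1.5 -1.1 -0. ]
twist [-0.     0.001  0.   ] then travel in new tool [ -1.6   1.  -54. ] or in current tool [ -1.6   1.  -54. ]
F tool [-1.4 -0.8  7.8] T tool [ 0.19 -0.51  0.03] 0.0236431144013659
time: 12.55
ee_pos: [0.553, 0.0319, 0.1497]
tcp_rot: [167.4, -27.4, 21.1]
wrist_force: [0.2, 0.1, -2.6]
opening: 0.024
grasp_force: 117.8
mouth along 16.7 lateral in tool mm [ 2.1 -1.  -0. ]
twist [-0.  0.  0.] then travel in new tool [ -2.1   1.  -57.3] or in current tool [ -2.1   1.  -57.3]
F tool [-1.  -0.6  2.4] T tool [ 0.37 -0.77  0.05] 0.02399647133070731
```

It snapped: the force turned to a forward pull near 20 mm and then vanished. Now I press the collar.

```bash
python3 -m crank '[{"gripper":15,"travel":[0,0,2],"twist":[0,0,0]},{"gripper":15,"travel":[0,0,1],"twist":[0,0,0]},{"gripper":15,"travel":[0,0,0],"twist":[0,0,0]}]'
python3 st.py
python3 -m crank '[{"gripper":15,"travel":[0,0,2],"twist":[0,0,0]},{"gripper":15,"travel":[0,0,1],"twist":[0,0,0]},{"gripper":15,"travel":[0,0,0],"twist":[0,0,0]}]'
python3 st.py
python3 -m crank '[{"gripper":15,"travel":[0,0,2],"twist":[0,0,0]},{"gripper":15,"travel":[0,0,0],"twist":[0,0,0]}]'
python3 st.py
```

```text
time: 12.92
ee_pos: [0.5545, 0.0318, 0.1473]
tcp_rot: [167.4, -27.4, 21.1]
wrist_force: [-0.4, 0.8, -3.1]
opening: 0.0235
grasp_force: 117.8
mouth along 13.799999999999999 lateral in tool mm [ 2.2 -0.9  0. ]
twist [-0. -0.  0.] then travel in new tool [ -2.2   0.9 -60.2] or in current tool [ -2.2   0.9 -60.2]
F tool [-1.5 -1.5  2.5] T tool [ 0.34 -0.71 -0.01] 0.023458852758433457
time: 13.3
ee_pos: [0.556, 0.0317, 0.1448]
tcp_rot: [167.4, -27.5, 21.1]
wrist_force: [-2.9, -0.4, 1.3]
opening: 0.0239
grasp_force: 117.8
mouth along 10.9 lateral in tool mm [ 2.3 -0.9  0. ]
twist [-0. -0.  0.] then travel in new tool [ -2.3   0.9 -63.1] or in current tool [ -2.3   0.9 -63.1]
F tool [-2.  -0.1 -2.6] T tool [ 0.38 -0.98 -0.02] 0.023933919096577095
time: 13.55
ee_pos: [0.5571, 0.0316, 0.143]
tcp_rot: [167.4, -27.5, 21.1]
wrist_force: [-3.7, 0.4, 2.7]
opening: 0.0239
grasp_force: 117.8
mouth along 8.8 lateral in tool mm [ 2.4 -0.9  0. ]
twist [-0. -0.  0.] then travel in new tool [ -2.3   0.9 -65.2] or in current tool [ -2.3   0.9 -65.2]
F tool [-1.7 -0.8 -4.2] T tool [ 0.37 -0.94 -0.  ] 0.023850816205077244
```

```bash
python3 -m crank '[{"gripper":15,"travel":[0,0,2],"twist":[0,0,0]},{"gripper":15,"travel":[0,0,1],"twist":[0,0,0]},{"gripper":15,"travel":[0,0,0],"twist":[0,0,0]}]'
python3 st.py
python3 -m crank '[{"gripper":15,"travel":[0,0,1],"twist":[0,0,0]},{"gripper":15,"travel":[0,0,0],"twist":[0,0,0]}]'
python3 st.py
python3 -m crank '[{"gripper":15,"travel":[0,0,1],"twist":[0,0,0]},{"gripper":15,"travel":[0,0,0],"twist":[0,0,0]}]'
python3 st.py
```

```text
time: 13.92
ee_pos: [0.5586, 0.0314, 0.1404]
tcp_rot: [167.4, -27.5, 21.1]
wrist_force: [-5.5, -0.6, 3.9]
opening: 0.0237
grasp_force: 117.8
mouth along 5.8999999999999995 lateral in tool mm [ 2.3 -0.9  0. ]
twist [-0. -0.  0.] then travel in new tool [ -2.3   0.9 -68.1] or in current tool [ -2.3   0.9 -68.1]
F tool [-3.  -0.1 -6.1] T tool [ 0.3  -1.01  0.02] 0.023685046674818508
time: 14.18
ee_pos: [0.559, 0.0314, 0.1396]
tcp_rot: [167.4, -27.5, 21.1]
wrist_force: [-5.1, -0.3, 3.6]
opening: 0.0239
grasp_force: 117.8
mouth along 4.8999999999999995 lateral in tool mm [ 2.3 -0.9  0. ]
twist [-0. -0.  0.] then travel in new tool [ -2.3   0.9 -69.1] or in current tool [ -2.3   0.9 -69.1]
F tool [-2.7 -0.3 -5.7] T tool [ 0.31 -1.06  0.01] 0.02390619870812934
time: 14.42
ee_pos: [0.5594, 0.0314, 0.1395]
tcp_rot: [167.4, -27.5, 21.1]
wrist_force: [-11.5, -0.0, 10.2]
opening: 0.0239
grasp_force: 119.4
mouth along 4.6 lateral in tool mm [ 2.6 -0.8  0. ]
twist [-0.    -0.001  0.   ] then travel in new tool [ -2.6   0.8 -69.4] or in current tool [ -2.5   0.8 -69.4]
F tool [ -4.8  -1.  -14.6] T tool [ 0.56 -1.73  0.02] 0.023874037269154928
```

The collar is at its stop: axial force rose to about 17 N with almost no further travel. I'll hold for about 3.5 s.

```bash
for i in 1 2 3; do python3 -m crank '[{"gripper":15,"travel":[0,0,0],"twist":[0,0,0]},{"gripper":15,"travel":[0,0,0],"twist":[0,0,0]},{"gripper":15,"travel":[0,0,0],"twist":[0,0,0]},{"gripper":15,"travel":[0,0,0],"twist":[0,0,0]},{"gripper":15,"travel":[0,0,0],"twist":[0,0,0]},{"gripper":15,"travel":[0,0,0],"twist":[0,0,0]},{"gripper":15,"travel":[0,0,0],"twist":[0,0,0]},{"gripper":15,"travel":[0,0,0],"twist":[0,0,0]},{"gripper":15,"travel":[0,0,0],"twist":[0,0,0]},{"gripper":15,"travel":[0,0,0],"twist":[0,0,0]}]' | tail -4; done
python3 st.py
python3 - <<'E'
from h import *
im=bot.camera("wrist"); cv2.imwrite("pics/E.png",cv2.resize(im[100:320,150:410],(780,600))[:,:,::-1])
E
```

```text
tcp_rot: [167.4, -27.5, 21.1]
wrist_force: [-11.9, 0.5, 10.4]
opening: 0.024
grasp_force: 119.4
tcp_rot: [167.4, -27.5, 21.1]
wrist_force: [-10.9, 0.5, 10.5]
opening: 0.0235
grasp_force: 119.4
tcp_rot: [167.4, -27.5, 21.1]
wrist_force: [-11.1, 0.0, 8.8]
opening: 0.0238
grasp_force: 119.4
mouth along 4.6 lateral in tool mm [ 2.6 -0.8  0. ]
twist [-0.    -0.001  0.   ] then travel in new tool [ -2.5   0.8 -69.4] or in current tool [ -2.5   0.8 -69.4]
F tool [ -5.1  -1.2 -13.1] T tool [ 0.55 -1.67  0.03] 0.023821910723019868
```

The force held steady for 3.75 s at the stop, so I'm handing the job in.

```bash
python3 -c "
from workcell import bot
print(bot.job_done())"
```

```text
the job is handed in; nothing more can be done
None
```

By the force and position readings, the coupler snapped onto the 180 x 100 mm block's nipple and pressed the collar to its stop for 3.75 s. I handed the job in at about 18 s with it still gripped and pressed; with all 10 views used, the final seating was not checked by eye.

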